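# Lay the standing tea carton down and shut the tea box

### The arm

A 6-joint arm with a two-finger parallel gripper is mounted at the origin on a cart in front of the work surface, level with it; the furniture and walls round the work are solid. World frame = base frame: x ahead of the robot, y to its left, z up, the work surface at z = 0. Lengths are in mm, angles in rad, forces in N, time in s.
With the tool pointing down it reaches from about 400 to 925 mm from the base axis. Payload 12.5 kg.
Tool frame: the origin (TCP) lies on the mounting face of the last link; the fingertips stand 190 mm ahead of it and the grasp point (between the pads) lies 171 mm ahead of it; z points along the fingers, y is the line along which they close (so a half turn about z gives the same grasp; the last joint's range is limited). The gripper opens to 95 mm and grips with 3 to 60 N. Pads are 20 mm wide; open, the fingers measure 119 mm over their backs; the gripper's body (75 mm by 180 mm) begins 59 mm behind the grasp point.
Start: joints at [-1.342, 0.491, 1.559, -0, 1.092, -0.106], TCP at [205.382, -590.291, 404.761] pointing down, gripper open.
Joint ranges: [-3.1, 3.1], [-0.84, 2.19], [0.05, 2.79], [-1.13, 4.28], [0.06, 2.93], [-2.69, 2.69]. Speed limits (rad/s): [2.22, 2.22, 2.79, 3.14, 3.14, 3.14].

### API

Orientations are given as [roll, pitch, yaw] about the fixed x, y, z axes, in that order (R = Rz(yaw) Ry(pitch) Rx(roll)).
In Python, from cell import env gives the robot as it stands.
- The arm moves only by the tool carry_out, never from a script. Its argument "series" is a list of rows, each a list of 5 numbers: the shift along the tool's x, y, z in m, then the turn about the tool's z in degrees, then the opening, from 0 (shut) to 1 (fully open). A call has 1 to 20 rows; each row is the pose to reach, as a shift and turn from the pose commanded when the call began, along the tool's axes at that moment; what a row does not reach only later rows make up. A row lasts 1/8 s, in which the tool goes at most 62.5 mm and 10.7 degrees, less where a joint would pass 70% of its speed; a pose out of reach is approached as far as the arm can. A call with a gripper value outside its range is refused whole. The fingers move at their own pace and stop on an object; the grip force is fixed at half the most. Time passes only in rows, so rows that repeat a pose let the fingers close. It gives the time, the measured TCP pose, the force, the opening and the grip force at its end, in the units of the state.
- env.state(): the state, without advancing time (a new reading comes with each control period).
- env.read_camera(name): name is "scene" or "top" or "wrist"; returns (picture, depth): 384x512x3 uint8, red, green, blue; 384x512 float32, mm along the optical axis (not along the pixel's ray), 0 where there is no reading.
- env.get_calibration(name): a dict with "intrinsics" (3x3 intrinsics, pixels), "D" ([k1, k2, p1, p2, k3] as OpenCV has them; the pictures are not rectified), "cam_to_world" (4x4, takes a point from camera to world coordinates); the wrist camera has in their place "T_tool_cam" (4x4, takes a point from camera to tool coordinates, whose origin is the TCP and whose axes are the flange's). Camera axes: x right, y up, looking along -z (the intrinsics and any distortion apply to the point x, -y, -z); pixel columns grow to the right and rows downward; lengths in mm; the calibration is good to about 2 mm. A picture is of the moment at which its call begins: read the wrist's pose just before it. get_calibration takes no time and is no camera call.
- env.job_done(): hands the job in; it is judged then, once.
The state is a dict: "t": time; "joints": joint angles; "qvel": joint speeds; "tau": joint torques, N m; "eef_pos": TCP position; "tcp_rot": TCP orientation; "ft_force": force on the tool from outside, world axes, zero at the start; "moment": the same for the moment, N m; "opening": opening from 0.0 (shut) to 1.0 (fully open); "grip_force": force on a finger pad.
Only numpy, scipy, OpenCV 4.12 (cv2) and the standard library are available. Lean on these libraries where they do the work, as an engineer would, in place of code of your own. Each camera call takes 0.05 s, during which the arm holds its last target. There are 200 camera calls.

### The job

In the open wooden tea box one of the two cartons stands on end, so the lid cannot shut. Push that carton over near its top with the fingertips, so that it falls away from the front of the box and lies flat on its broad side in its own bay, then push the lid over from behind until it is fully shut. Only push: pick nothing up and do not squeeze the carton hard, and leave the other carton, the mug, the teaspoon, the timer, the lime and the garlic where they are.

Things in the scene. Friction and masses are not known exactly. Their poses are not given: they have to be found in the camera images.
- tea_box: wooden tea box, fast to the worktop, 196 mm long (x), 176 mm wide (y), rim 56 mm high. Origin: centre of its underside, on the worktop; x points from its front wall (robot side) to the back wall with the hinge, z up. Walls 8 mm, floor 6 mm. A 6 mm divider along x, its top 46 mm above the worktop, makes two bays, each 180 mm long (x) by 77 mm wide, centre lines at y = +41.5 and -41.5 mm
- lid (a joint): lid angle, rad: 0 shut, 1.57 upright, 1.9 leaning back at its stop. Hinge line along the box's y at x = +98, z = 57 mm in its frame. Lid 196 mm from hinge to free edge, 176 mm wide, 9 mm thick: pale wooden frame, clear pane. A stiff hinge (0.1 N m) holds it near upright; leant forward below about 1.1 rad it sinks shut by itself, damped, in about 2 s
- lid_edge (a point): middle of the lid's free edge (the top edge while open), half way through its thickness; a wooden finger tab 34 mm wide sticks 9 mm further out there
- carton: carton standing on end near the front of one bay (left or right by chance): green, 40 (x) x 66 (y) x 104 mm (z), 0.1 to 0.2 kg. Origin: centre of its underside as it stands; z up along it, x about along the box's x. Its top is 110 mm above the worktop; 4 to 24 mm from the front wall. Slippery (friction about 0.3): pushed near its top it tips over its lower far edge, pushed near the rim it slides to the back
- carton_top (a point): centre of the carton's top end (104 mm along its z)
- carton_mid (a point): centre of the carton
- flat_carton: the same kind of carton, already lying flat lengthwise in the other bay, its top 46 mm above the worktop. Origin: on its underside, on its centre line, 15 mm from its end nearer the front of the box; x along the box's x. Leave alone
- mug: green and white mug, 64 x 89 x 48 mm high, stands left of the box. Origin: centre of its underside. Leave alone
- teaspoon: steel teaspoon, 139 mm long, lies on the worktop right of the box. Origin: under its middle. Leave alone
- timer: round pale green and white kitchen timer, 69 mm across, 56 mm high, to the right. Origin: centre of its underside. Leave alone
- lime: lime, 60 x 48 x 48 mm, to the left. Origin: under its middle. Leave alone
- garlic: garlic bulb, 60 mm, to the left. Origin: under its middle. Leave alone
Mind the look-alikes: they are no part of the job. Leave any orange look-alike of the carton alone.

How it is judged:
By the outcome, as a careful person would: the job done as asked, in the order asked, and still so for the second after the job is handed in, with the robot touching nothing.
It also fails if it takes over 42 s, if anything falls off the work surface, if the arm or the gripper's body presses on something with over 40 N, if the wrist force passes 120 N, or if a joint passes its speed limit or range.

## Working session

There is one attempt and no reset: what is moved stays moved. The work goes in short steps, Python scripts to look and compute and a tool call to move; the robot and the scene stay as the last step left them, time stands still between calls to the robot, and variables do not carry over. Pictures are saved under pics/ and viewed, at most 10 in all, crops included, and the job is handed in when it is done.

Besides the shell and the picture viewer there is one more tool, called after "Emit:" as a command line: name --pt "numbers of a row" for each row, then --argument value for the rest. carry_out: Moves the arm, as the interface text tells. Its arguments: {"type":"object","properties":{"series":{"type":"array","items":{"type":"array","items":{"type":"number"}}}},"required":["series"]}

```bash
mkdir -p pics; ls
python3 - <<'E'
from cell import env
import cv2,numpy as np,pickle
d={}
for n in ("scene","top"):
    p,z=env.read_camera(n); d[n]=(p,z,env.get_calibration(n)); 
pickle.dump(d,open("d0.pkl","wb"))
cv2.imwrite("pics/a.png",cv2.resize(np.hstack([d["scene"][0],d["top"][0]])[:,:,::-1],(800,300)))
cv2.imwrite("pics/top.png",d["top"][0][:,:,::-1]);cv2.imwrite("pics/scene.png",d["scene"][0][:,:,::-1])
for n in d: print(n,d[n][2]["cam_to_world"].round(3).tolist(),d[n][2]["intrinsics"],d[n][2]["D"])
print(env.state())
E
```

```text
pics
scene [[-0.492, 0.421, -0.762, -418.847], [-0.871, -0.224, 0.438, 534.51], [0.014, 0.879, 0.477, 681.792], [0.0, 0.0, 0.0, 1.0]] [[360.11577897   0.         250.56019499]
 [  0.         360.11577897 192.82021565]
 [  0.           0.           1.        ]] [-0.04941586  0.          0.          0.          0.        ]
top [[0.012, 0.978, -0.209, 145.113], [-1.0, 0.013, 0.003, -25.816], [0.006, 0.209, 0.978, 1883.403], [0.0, 0.0, 0.0, 1.0]] [[470.66874594   0.         248.49833312]
 [  0.         470.66874594 193.08850886]
 [  0.           0.           1.        ]] [-0.17935394  0.          0.          0.          0.        ]
{'t': 0.1, 'joints': array([-1.34162590e+00,  4.91474265e-01,  1.55936110e+00, -8.41550140e-06,
        1.09166822e+00, -1.05588092e-01]), 'qvel': array([ 2.12476219e-04, -2.38453071e-03,  1.91506913e-04, -1.65040445e-03,
        2.14475012e-03,  4.28869840e-05]), 'tau': array([ 2.52000282e-03, -6.13621759e+01, -2.58606023e+01,  6.93783048e-02,
        4.70138923e-02, -7.53626477e-05]), 'eef_pos': array([ 205.36133027, -590.27590007,  404.24507703]), 'tcp_rot': array([-3.14068601e+00, -8.85821835e-05,  3.34762357e-01]), 'ft_force': array([ 0.37110632, -0.4899331 , -0.47027998]), 'moment': array([0.03397158, 0.02551717, 0.02302462]), 'grip_force': 0.0, 'opening': 0.9975787583513096}
```

View pics/top.png

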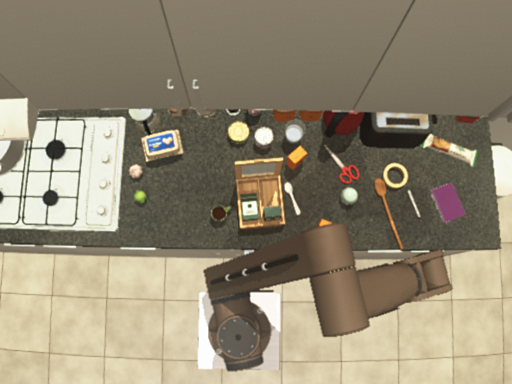

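View pics/scene.png

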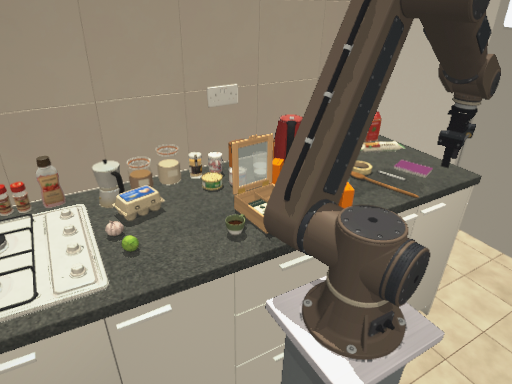

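The top view shows the box at about (260,200): the lid stands open behind it, the mug is at (219,213), the spoon at (292,197) and an orange look-alike at (297,155). I'll zoom in and convert depth to world coordinates.

```bash
cat > h.py <<'E'
import numpy as np,cv2
def rays(K,D,uv):
    n=cv2.undistortPoints(np.array(uv,float).reshape(-1,1,2),np.array(K,float),np.array(D,float)).reshape(-1,2)
    return np.c_[n[:,0],-n[:,1],-np.ones(len(n))]
def cloud(z,K,D,T):
    v,u=np.mgrid[:z.shape[0],:z.shape[1]]
    r=rays(K,D,np.c_[u.ravel(),v.ravel()])*z.reshape(-1,1)
    return (r@T[:3,:3].T+T[:3,3]).reshape(*z.shape,3)
def onplane(uv,h,K,D,T):
    r=rays(K,D,uv)@T[:3,:3].T; s=(h-T[2,3])/r[:,2:]
    return T[:3,3]+r*s
E
python3 - <<'E'
import pickle,cv2,numpy as np
from h import *
d=pickle.load(open("d0.pkl","rb"))
p,z,c=d["top"]
P=cloud(z,c["intrinsics"],c["D"],c["cam_to_world"])
for v in range(150,236,4): print(v,*["%d,%d,%d"%tuple(P[v,u]) for u in range(234,292,5)])
cv2.imwrite("pics/topc.png",cv2.resize(p[145:240,205:305,::-1],None,fx=6,fy=6,interpolation=cv2.INTER_CUBIC))
E
```

```text
150 733,31,-7 732,10,-2 733,-10,-4 145,-25,1883 732,-52,1 733,-73,-1 731,-93,6 735,-115,-4 736,-136,-10 731,-156,7 737,-178,-8 736,-199,-5
154 715,31,-4 715,10,-3 714,-10,0 716,-31,-4 713,-52,4 716,-73,-4 715,-94,0 715,-114,1 715,-135,1 717,-156,-1 717,-177,0 717,-198,-1
158 696,30,2 697,9,0 695,-10,4 695,-31,5 697,-52,0 697,-73,3 700,-94,-7 694,-114,13 699,-135,-2 698,-156,1 699,-177,0 670,-189,101
162 680,30,-5 608,4,251 607,-13,253 608,-31,253 609,-49,247 610,-67,245 610,-85,248 611,-103,244 613,-121,239 615,-140,232 681,-177,1 664,-192,64
166 664,30,-9 600,5,226 605,-12,206 607,-31,202 606,-49,205 608,-68,198 610,-87,192 612,-106,187 614,-125,180 614,-143,183 667,-178,-8 661,-196,13
170 644,29,2 597,5,178 603,-12,157 602,-31,161 605,-50,154 608,-70,143 611,-89,131 612,-109,128 612,-128,129 612,-147,129 646,-177,3 647,-197,2
174 626,29,6 596,6,122 601,-12,104 601,-32,107 603,-51,98 607,-71,85 607,-91,87 608,-111,82 609,-131,81 610,-151,76 628,-176,8 629,-197,5
178 610,29,1 593,7,69 596,-12,60 613,-32,-9 598,-52,53 599,-72,49 600,-92,46 599,-112,54 598,-132,57 601,-153,48 614,-177,
[... 1185 characters left out ...]
-129,112 445,-149,100 462,-176,5 462,-196,3
218 445,26,-9 435,4,53 437,-14,46 437,-34,48 435,-53,59 444,-75,4 433,-92,75 432,-111,81 434,-131,72 436,-151,62 447,-176,-3 447,-197,-1
222 426,25,5 427,5,4 427,-14,3 427,-34,6 428,-55,3 427,-75,8 427,-95,10 428,-115,8 429,-135,3 429,-156,3 421,-171,61 429,-195,8
226 411,25,1 411,5,0 405,-15,48 403,-34,59 405,-54,52 405,-73,53 408,-94,34 408,-114,32 410,-134,19 413,-156,-1 413,-176,5 413,-196,1
230 395,25,-4 394,4,7 394,-15,9 395,-35,7 397,-55,-5 396,-75,0 396,-95,0 396,-115,1 397,-136,0 397,-156,-1 397,-176,2 397,-196,1
234 378,24,2 378,4,4 378,-15,9 380,-35,-3 380,-55,0 381,-75,-7 380,-95,3 380,-115,0 380,-135,6 381,-156,-3 381,-176,0 381,-196,0
```

View pics/topc.png

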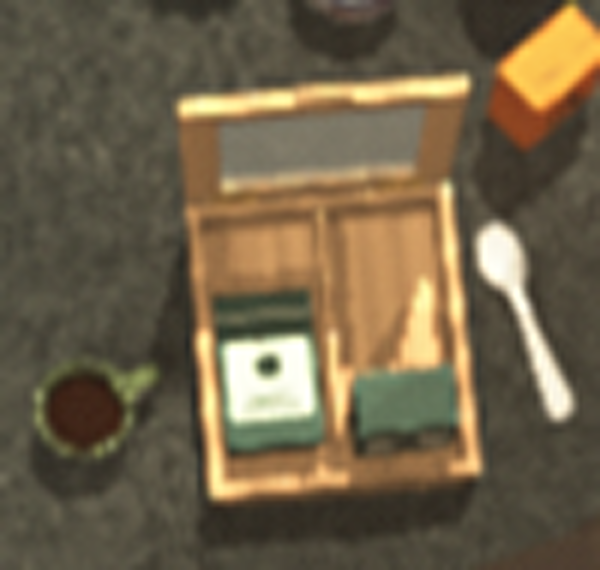

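The crop shows the standing carton in the right bay, with top corners near crop (353,372), (457,366), (459,425) and (358,436). The rim corners are near (188,210), (450,187), (478,470) and (212,494). Next I'll compute the poses.

Run:
```python
import pickle,cv2,numpy as np
from h import *
d=pickle.load(open("d0.pkl","rb"))
p,z,c=d["top"]
f=lambda q,h: onplane((np.array(q)+.5)/6-.5+[205,145],h,c["intrinsics"],c["D"],c["cam_to_world"])
r=f([(188,210),(450,187),(478,470),(212,494)],56);print(r.round(),r.mean(0).round())
t=f([(353,372),(457,366),(459,427),(358,438)],110);print(t.round(),t.mean(0).round())
# colour-mask refinement of carton top + box yaw
P=cloud(z,c["intrinsics"],c["D"],c["cam_to_world"])
M=(P[...,2]>95)&(P[...,2]<125)&(P[...,1]<-60)&(P[...,1]>-170)&(P[...,0]<500)&(P[...,0]>400)
uv=np.argwhere(M)[:,::-1].astype(float)
q=onplane(uv,110,c["intrinsics"],c["D"],c["cam_to_world"])[:,:2].astype(np.float32)
print(len(q),cv2.minAreaRect(q),q.mean(0))
# lid
L=(P[...,2]>120)&(P[...,2]<290)&(P[...,1]<15)&(P[...,1]>-160)&(P[...,0]>560)&(P[...,0]<660)
X=P[L]; print(len(X)); A=np.c_[X[:,1:],np.ones(len(X))];print(np.linalg.lstsq(A,X[:,0],rcond=None)[0])
l=f([(178,105),(468,80)],250);print(l)
```

```text
[[ 591.   20.   56.]
 [ 609. -155.   56.]
 [ 418. -173.   56.]
 [ 400.    1.   56.]] [504. -77.  56.]
[[ 472.  -89.  110.]
 [ 477. -155.  110.]
 [ 438. -157.  110.]
 [ 430.  -92.  110.]] [ 454. -123.  110.]
188 ((453.7727355957031, -123.71638488769531), (42.69641876220703, 65.2297134399414), 0.7125491499900818) [ 453.2407   -123.435814]
549
[-1.02300077e-01  4.09571673e-02  5.94139779e+02]
[[ 608.11454408   22.04367593  250.        ]
 [ 626.22129359 -152.30982107  250.        ]]
```

Box centre is about (504,-77) with yaw about 0.10. The carton centre is about (454,-123), which puts it at box x = -55, y = -41 with a 15 mm front gap, so it agrees with the given sizes. I'll move to a point above the front wall with the fingers partly closed.

Emit:
carry_out --pt "0.03 -0.033 0 1.2 0.3" --pt "0.06 -0.067 0 2.4 0.3" --pt "0.09 -0.1 0 3.6 0.3" --pt "0.12 -0.134 0 4.8 0.3" --pt "0.15 -0.167 0 6 0.3" --pt "0.18 -0.2 0 7.2 0.3" --pt "0.21 -0.234 0 8.4 0.3" --pt "0.24 -0.267 0 9.6 0.3" --pt "0.27 -0.301 0 10.8 0.3" --pt "0.3 -0.334 0 12 0.3" --pt "0.32 -0.356 0 13 0.3" --pt "0.334 -0.372 0 13.4 0.3" --pt "0.334 -0.372 0 13.4 0.3" --pt "0.334 -0.372 0 13.4 0.3"

```text
t: 1.85
eef_pos: [398.5, -129.6, 404.6]
tcp_rot: [3.142, 0.0, 0.101]
ft_force: [-0.1, 0.0, -0.1]
opening: 0.301
grip_force: 0.0
```

Run:
```python
from cell import env
import cv2,numpy as np
from scipy.spatial.transform import Rotation as R
from h import *
s=env.state(); p,z=env.read_camera("wrist"); c=env.get_calibration("wrist")
T=np.eye(4);T[:3,:3]=R.from_euler("xyz",s["tcp_rot"]).as_matrix();T[:3,3]=s["eef_pos"];T=T@c["T_tool_cam"]
P=cloud(z,c["intrinsics"],c["D"],T)
M=(z>0)&(P[...,2]>100)&(P[...,2]<120)&(P[...,0]>410)&(P[...,0]<520)&(P[...,1]<-60)
q=P[M]; print(len(q),q[:,2].mean() if len(q) else 0)
if len(q): print(cv2.minAreaRect(q[:,:2].astype(np.float32)))
cv2.imwrite("pics/w1.png",p[:,:,::-1])
```

```text
3480 108.08803806257832
((446.623046875, -218.20082092285156), (265.98480224609375, 52.543251037597656), 83.34136199951172)
```

View pics/w1.png

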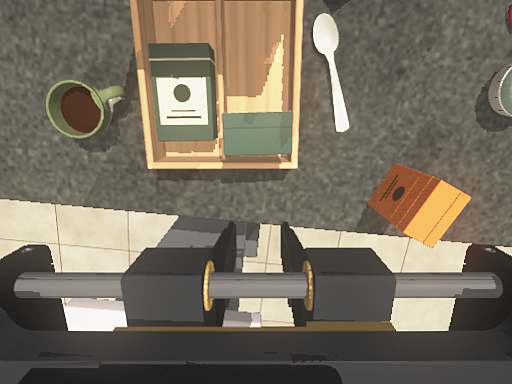

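The wrist view shows the standing carton's top at (222..291, 112..156) and an orange standing look-alike at (420,205), clear to the right. I'll check the position with rays onto z=110.

Run:
```python
from cell import env
import numpy as np
from scipy.spatial.transform import Rotation as R
from h import *
s=env.state(); c=env.get_calibration("wrist")
T=np.eye(4);T[:3,:3]=R.from_euler("xyz",s["tcp_rot"]).as_matrix();T[:3,3]=s["eef_pos"];T=T@c["T_tool_cam"]
g=lambda uv,h:onplane(uv,h,c["intrinsics"],c["D"],T).round()
t=g([(222,113),(291,112),(291,154),(224,156)],110);print(t,t.mean(0))
print(g([(149,167),(297,167)],56), g([(400,165),(470,200),(433,247)],108))
```

```text
[[ 473.  -89.  110.]
 [ 481. -152.  110.]
 [ 442. -157.  110.]
 [ 434.  -93.  110.]] [ 457.5  -122.75  110.  ]
[[ 404.   -1.   56.]
 [ 421. -173.   56.]] [[ 442. -265.  108.]
 [ 414. -345.  108.]
 [ 359. -321.  108.]]
```

Emit:
carry_out --pt "0 0 0.04 0 0.3" --pt "0 0 0.08 0 0.3" --pt "0 0 0.116 0 0.3" --pt "0 0 0.116 0 0.3" --pt "0.012 0 0.116 0 0.3" --pt "0.024 0 0.116 0 0.3" --pt "0.032 0 0.116 0 0.3" --pt "0.04 0 0.116 0 0.3" --pt "0.048 0 0.116 0 0.3" --pt "0.056 0 0.116 0 0.3" --pt "0.064 0 0.116 0 0.3"

```text
t: 3.28
eef_pos: [462.8, -122.7, 288.7]
tcp_rot: [3.142, 0.0, 0.101]
ft_force: [-0.7, -0.2, -0.3]
opening: 0.299
grip_force: 0.0
```

Emit:
carry_out --pt "0.008 0 0 0 0.3" --pt "0.016 0 0 0 0.3" --pt "0.024 0 0 0 0.3" --pt "0.03 0 0 0 0.3" --pt "0.03 0 0 0 0.3" --pt "0.03 0 0 0 0.3" --pt "0.03 0 0 0 0.3"

```text
t: 4.15
eef_pos: [492.0, -119.8, 288.8]
tcp_rot: [3.142, 0.0, 0.101]
ft_force: [0.1, 0.3, -0.8]
opening: 0.303
grip_force: 0.0
```

Run:
```python
from cell import env
import cv2
p,z=env.read_camera("wrist");q,_=env.read_camera("top")
cv2.imwrite("pics/w2.png",cv2.hconcat([cv2.resize(p,(400,300)),cv2.resize(q[145:240,205:305],(316,300))])[:,:,::-1])
```

```text
(no output)
```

View pics/w2.png

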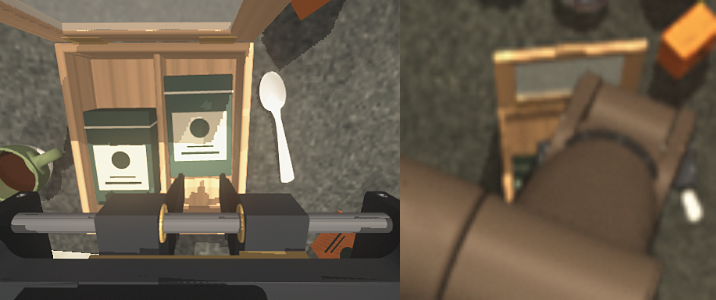

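The carton lies flat in the right bay. Next: up and over the lid, then down behind it.

Emit:
carry_out --pt "0 0 -0.04 0 0.3" --pt "0 0 -0.09 0 0.3" --pt "0 0 -0.14 0 0.3" --pt "0 0 -0.195 0 0.3" --pt "0 0 -0.2 0 0.3" --pt "0 0 -0.2 0 0.3"

```text
t: 5.0
eef_pos: [491.8, -119.6, 488.3]
tcp_rot: [3.142, 0.0, 0.101]
ft_force: [0.1, -0.4, -0.3]
opening: 0.299
grip_force: 0.0
```

Run:
```python
from cell import env
import numpy as np,cv2
from scipy.spatial.transform import Rotation as R
from h import *
s=env.state(); p,z=env.read_camera("wrist"); c=env.get_calibration("wrist")
T=np.eye(4);T[:3,:3]=R.from_euler("xyz",s["tcp_rot"]).as_matrix();T[:3,3]=s["eef_pos"];T=T@c["T_tool_cam"]
print(c["T_tool_cam"].round(2))
P=cloud(z,c["intrinsics"],c["D"],T)
b=np.array([504,-77]);x=np.array([np.cos(.102),np.sin(.102)]);y=np.array([-x[1],x[0]])
B=np.stack([(P[...,:2]-b)@x,(P[...,:2]-b)@y,P[...,2]],-1)
g=(p[...,1].astype(int)>p[...,0]+5)&(z>0)
for lo,hi in((-80,-3),(3,80)):
    m=g&(B[...,1]>lo)&(B[...,1]<hi)&(abs(B[...,0])<90)&(B[...,2]<130)
    q=B[m];print(len(q),np.percentile(q,[2,50,98],axis=0).round())
m=(z>0)&(abs(B[...,1])<85)&(B[...,0]>80)&(B[...,0]<150)&(B[...,2]>100)&(B[...,2]<280)
q=B[m];print("lid",len(q))
if len(q): print(np.percentile(q,[2,50,98],axis=0).round(), np.polyfit(q[:,2],q[:,0],1))
```

```text
[[-0.000e+00  9.600e-01  2.800e-01  7.935e+01]
 [ 1.000e+00  0.000e+00  0.000e+00 -1.000e-02]
 [ 0.000e+00  2.800e-01 -9.600e-01  2.093e+01]
 [ 0.000e+00  0.000e+00  0.000e+00  1.000e+00]]
968 [[-27. -71.  43.]
 [-10. -46.  45.]
 [ 73.  -8.  47.]]
839 [[-84.  13.   5.]
 [-36.  51.  45.]
 [ 28.  75.  47.]]
lid 9961
[[104. -81. 108.]
 [109.   1. 234.]
 [116.  82. 260.]] [4.38328925e-02 1.00199410e+02]
```

The carton is flat with its top at 45 mm, within box x -27 to 73. Lid angle is about 1.61, with its back face at about box x = 121.

Emit:
carry_out --pt "0.04 -0.01 0 0 0.3" --pt "0.08 -0.02 0 0 0.3" --pt "0.12 -0.03 0 0 0.3" --pt "0.16 -0.04 0 0 0.3" --pt "0.175 -0.042 0 0 0.3" --pt "0.175 -0.042 0 0 0.3" --pt "0.175 -0.042 0.03 0 0.3" --pt "0.175 -0.042 0.06 0 0.3" --pt "0.175 -0.042 0.083 0 0.3" --pt "0.175 -0.042 0.083 0 0.3"

```text
t: 6.3
eef_pos: [661.3, -60.7, 403.7]
tcp_rot: [-3.141, 0.004, 0.1]
ft_force: [-0.4, -0.1, 0.5]
opening: 0.299
grip_force: 0.0
```

Emit:
carry_out --pt "-0.012 0 0 0 0.3" --pt "-0.022 0 0 0 0.3" --pt "-0.03 0 0 0 0.3" --pt "-0.038 0 0 0 0.3" --pt "-0.046 0 0 0 0.3" --pt "-0.054 0 0 0 0.3" --pt "-0.062 0 0 0 0.3" --pt "-0.07 0 0 0 0.3" --pt "-0.078 0 0 0 0.3" --pt "-0.086 0 0 0 0.3" --pt "-0.094 0 0 0 0.3" --pt "-0.102 0 0 0 0.3"

```text
t: 7.8
eef_pos: [560.0, -70.6, 405.8]
tcp_rot: [3.141, 0.0, 0.101]
ft_force: [0.8, -0.6, -0.1]
opening: 0.302
grip_force: 0.1
```

Emit:
carry_out --pt "-0.008 0 0 0 0.3" --pt "-0.016 0 0 0 0.3" --pt "-0.024 0 0 0 0.3" --pt "-0.032 0 0 0 0.3" --pt "-0.04 0 0 0 0.3" --pt "-0.048 0 0 0 0.3" --pt "-0.054 0 0 0 0.3" --pt "-0.054 0 0 0 0.3" --pt "-0.054 0 0 0 0.3" --pt "-0.054 0 0 0 0.3" --pt "-0.054 0 0 0 0.3" --pt "-0.054 0 0 0 0.3" --pt "-0.054 0 0 0 0.3" --pt "-0.054 0 0 0 0.3" --pt "-0.054 0 0 0 0.3" --pt "-0.054 0 0 0 0.3" --pt "-0.054 0 0 0 0.3" --pt "-0.054 0 0 0 0.3" --pt "-0.054 0 0 0 0.3" --pt "-0.054 0 0 0 0.3"

```text
t: 10.3
eef_pos: [506.8, -76.0, 405.7]
tcp_rot: [3.142, -0.0, 0.101]
ft_force: [-0.7, -0.3, -0.5]
opening: 0.303
grip_force: 0.0
```

```bash
cat > lid.py <<'E'
from cell import env
import numpy as np,cv2,sys
from scipy.spatial.transform import Rotation as R
from h import *
s=env.state(); p,z=env.read_camera("wrist"); c=env.get_calibration("wrist")
T=np.eye(4);T[:3,:3]=R.from_euler("xyz",s["tcp_rot"]).as_matrix();T[:3,3]=s["eef_pos"];T=T@c["T_tool_cam"]
P=cloud(z,c["intrinsics"],c["D"],T)
b=np.array([504,-77]);x=np.array([np.cos(.102),np.sin(.102)]);y=np.array([-x[1],x[0]])
B=np.stack([(P[...,:2]-b)@x,(P[...,:2]-b)@y,P[...,2]],-1)
for a in range(-110,120,20):
    m=(z>0)&(abs(B[...,1])<86)&(abs(B[...,1])>72)&(abs(B[...,0]-a)<10)&(B[...,2]<190)
    if m.sum()>20: print(a,m.sum(),np.percentile(B[m][:,2],[10,50,90]).round())
cv2.imwrite(sys.argv[1],p[:,:,::-1])
E
python3 lid.py pics/w3.png
```

```text
-70 285 [64. 65. 65.]
-50 348 [64. 65. 65.]
-30 373 [64. 65. 65.]
-10 387 [64. 65. 66.]
10 405 [64. 65. 65.]
30 442 [64. 65. 66.]
50 451 [64. 65. 66.]
70 479 [64. 65. 66.]
90 495 [64. 65. 66.]
110 225 [-2. -1. 63.]
```

View pics/w3.png

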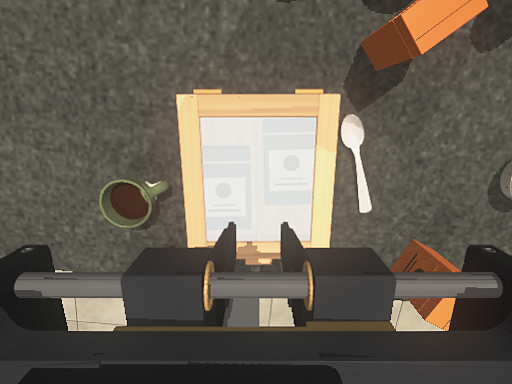

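The lid lies level at 65 mm along its whole length, and both cartons show flat under the pane at about (291,170) and (224,190). I'll lift clear and let it settle.

Emit:
carry_out --pt "0 0 -0.02 0 0.3" --pt "0 0 -0.04 0 0.3" --pt "0 0 -0.05 0 0.3" --pt "0 0 -0.05 0 0.3" --pt "0 0 -0.05 0 0.3" --pt "0 0 -0.05 0 0.3" --pt "0 0 -0.05 0 0.3" --pt "0 0 -0.05 0 0.3"

```text
t: 11.35
eef_pos: [506.8, -76.0, 455.5]
tcp_rot: [-3.142, 0.0, 0.101]
ft_force: [-0.0, 0.2, -1.1]
opening: 0.297
grip_force: 0.0
```

```bash
python3 lid.py pics/w4.png | head -3; python3 -c "
from cell import env
print(env.job_done())"
```

```text
-90 160 [64. 65. 65.]
-70 264 [64. 65. 65.]
-50 276 [64. 65. 66.]
the job is handed in; nothing more can be done
None
```

The standing carton was pushed over and lies flat in its own bay, the lid was pushed shut from behind and measures level, nothing else was touched, and the job was handed in at about 11.4 s.

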